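# Dispense a candle carton and hold its barcode up to the reader

## Robot

A 6-joint arm with a two-finger parallel gripper is mounted at the origin on the work surface. World frame = base frame: x ahead of the robot, y to its left, z up, the work surface at z = 0. Lengths are in m, angles in degrees, forces in N, time in s.
With the tool pointing down it reaches from about 0.4 to 0.825 m from the base axis. Payload 7 kg.
Tool frame: the origin (TCP) lies at the very end of the fingers, on their centre line; the grasp point (between the pads) lies 19 mm behind it (ctrl.grip_point_offset is the distance from the TCP to the grasp point, in m); x points along the fingers, z is the direction in which the jaws open and shut, and the axes are right-handed (so a half turn about x gives the same grasp; the last joint's range is limited). The gripper opens to 88 mm and grips with 3 to 60 N. Pads are 19 mm wide; open, the fingers measure 130 mm over their backs; the gripper's body (78 mm by 193 mm) begins 47 mm behind the grasp point.
Start: joints at [92.137, 20.546, 0.682, 0, -70.136, -16.507], TCP at [0.168, 0.654, 0.191] pointing down, gripper open.
Joint ranges: [-176.03, 176.03], [-82.01, 121.73], [-58.28, 71.71], [-173.87, 95.51], [-174.79, -0.11], [-173.66, 173.66]. Speed limits (degrees/s): [136.94, 136.94, 172.46, 180, 180, 180].

## Interface

Orientations are given as [roll, pitch, yaw] about the fixed x, y, z axes, in that order (R = Rz(yaw) Ry(pitch) Rx(roll)).
In Python, from plant import get_obs, snapshot, calibration, close_job, ctrl gives the robot as it stands.
- The arm moves only by the tool move_arm, never from a script. Its argument "commands" is a list that holds one entry, the list of rows, each a list of 4 numbers: the shift along the tool's x, y, z in cm, then the turn about the tool's x in rad. In form: [[[dx, dy, dz, spin], ...]]. A call has 1 to 8 rows; each row shifts and turns the commanded pose from where the row before left it, along the tool's axes as they then stand; what a row does not reach is not made up. A row lasts 1/10 s, in which the tool goes at most 50 mm and 8.59 degrees, less where a joint would pass 70% of its speed; a pose out of reach is approached as far as the arm can. A call with a gripper value outside its range is refused whole. "jaw" is the finger opening in cm, from 0 to 8.76, set as the call begins (left out, the last holds). The fingers move at their own pace and stop on an object; the grip force is fixed at half the most. Time passes only in rows, so rows that do not move let the fingers close. It gives the time, the measured TCP pose, the force and the opening at its end, in the units of the state.
- get_obs(): the state, without advancing time (a new reading comes with each control period).
- snapshot(name): name is "side" or "top" or "wrist"; returns (picture, depth): 420x560x3 uint8, red, green, blue; 420x560 float32, m along the optical axis (not along the pixel's ray), 0 where there is no reading.
- calibration(name): a dict with "mtx" (3x3 intrinsics, pixels), "k1" (the pictures are not rectified: a ray, as slopes to the right and down, at radius r is drawn at 1 + k1 r^2 times it, then the intrinsics apply), "T" (4x4, takes a point from camera to world coordinates); the wrist camera has in their place "tool_from_camera" (4x4, takes a point from camera to tool coordinates, whose origin is the TCP and whose axes are the tool frame's). Camera axes: x right, y up, looking along -z (the intrinsics and any distortion apply to the point x, -y, -z); pixel columns grow to the right and rows downward; lengths in m; the calibration is good to about 2 mm. A picture is of the moment at which its call begins: read the wrist's pose just before it. calibration takes no time and is no camera call.
- close_job(): hands the job in, once; it reports no verdict.
The state is a dict: "clock": time; "joint_pos": joint angles; "qvel": joint speeds; "tau": joint torques, N m; "tool_pos": TCP position; "orientation": TCP orientation; "force": force on the tool from outside, world axes, zero at the start; "moment": the same for the moment, N m; "opening": finger opening in m.
Only numpy, scipy, OpenCV 4.12 (cv2) and the standard library are available. Lean on these libraries where they do the work, as an engineer would, in place of code of your own. Each camera call takes 0.05 s, during which the arm holds its last target. There are 200 camera calls.

## Task

At the till of the candle shop, push the red thumb plate of the counter dispenser all the way in so that the bottom carton comes out onto the landing, and let the plate spring back. Then pick up that carton and hold it in the air in front of the barcode reader: the barcode end facing the glass squarely, centred on it and about 8 cm away. Finish while still holding it there, quite still; the other two cartons stay in the dispenser, the reader keeps its setting and the goods on the counter stay where they are.

Things in the scene. Friction and masses are not known exactly. Their poses are not given: they have to be found in the camera images.
- dispenser: White dispenser fixed to the counter; low magazine (x -22..23, y -56..56 mm, 70 high; cartons in it reach 78) of brass keepers. Origin: on the counter under the magazine's middle; +x: level way in which the ejector is pushed and cartons come out; y: across; z up. Base 120 wide; its top, also the landing, is 12 mm high. Landing x 23..139, then a 4 mm lip; no side walls.
- ejector (a joint): Spring slide (m): 0 at rest, 0.078 fully in, along the dispenser's +x. Spring 2.5 N at rest to 6.5 N fully in; returns when let go. Fully in, it has moved the bottom carton along x until its middle is at dispenser x = 77 mm, flat on the landing, 37 mm clear of the magazine, where it stays.
- thumb_plate (a point): On the outer (-x) face of the red upright thumb plate of the ejector, 58 mm above the counter; axes as the dispenser's. The plate is 50 mm wide (y), 6 mm thick, from 15 to 75 mm above the counter; this face is at dispenser x = -153 mm at rest, -75 mm pushed in. The space behind it is free.
- carton_low: Bottom carton, the one to dispense and present: dark blue card with gold band and star, 100 x 34 x 22 mm (x, y, z), about 60 g. Origin: centre of its underside; +x: along its length to the barcode end; z up as it lies. In the dispenser its x points along the dispenser's -y.
- barcode (a point): Centre of the white barcode label on the end face of carton_low, 50 mm from the carton's middle and 11 mm above its underside; axes as the carton's, so +x points straight out of the label.
- carton_mid: Middle carton of the stack, same as carton_low. Stays in the dispenser (sinks to the bottom when the ejector returns).
- carton_top: Top carton of the stack, same as carton_low. Stays in the dispenser.
- reader_stand: Stand of the barcode reader, fixed to the counter: black foot disc of 130 mm diameter and 12 mm height centred at x = +60 mm from its origin, with a steel pole 16 mm thick and 226 mm high there. z up; the reader looks towards its -x side.
- reader_glass (a point): Centre of the dark red glass (50 x 46 mm) on the grey reader head, 74 wide (y), 90 high (z), 40 mm deep (back along +x), centred on it. Axes turn with the head: -x straight out of the glass, y sideways, z up along it. Set 140 to 190 mm above the counter, looking down by 0.15 to 0.45 rad; stays as set unless knocked.
- jar_candle: Bystander: amber glass jar candle with a wooden lid, 74 mm across, 90 mm high; origin at the centre of its underside.
- ceramic_tree: Bystander: white ceramic tree, 72 mm across, 112 mm high; origin at the centre of its underside.
- lantern: Bystander: small black lantern with a candle, 70 x 70 mm, 136 mm high; origin at the centre of its underside.
There are look-alikes about, which are no part of the job. What is meant by the reader_stand is not purple or yellow, and is the smaller of those in its own colour.

How it is judged (in metres and radians):
On the way, in this order (a step that is already met when the one before it is completed fails the run):
1. the ejector is pushed fully in and the bottom carton is out on the landing (value of joint ejector above 0.072 m and x of carton_low in the frame of dispenser above 0.066 m), for 0.05 s.
2. the ejector has sprung back and the carton still lies on the landing (value of joint ejector below 0.008 m and x of carton_low in the frame of dispenser above 0.06 m and z of carton_low in the frame of dispenser below 0.025 m), for 0.2 s.
3. the carton is held in the fingers, clear of the dispenser (height (world z) of carton_low above 0.04 m and contact force between the fingers and carton_low above 1 N and contact force between carton_low and dispenser below 0.1 N), for 0.2 s.
At the end, for the whole second after the job is handed in: Carton held still in the air by the fingers alone; barcode 50-110 mm before the glass, within 20 mm of its middle and 0.25 rad of square. Ejector back (8 mm), other cartons down in the magazine, reader within 10 mm and goods within 20 mm of their start (all of step 3 and x of barcode in the frame of reader_glass between -0.11 and -0.05 m and y of barcode in the frame of reader_glass between -0.02 and 0.02 m and z of barcode in the frame of reader_glass between -0.02 and 0.02 m and x of carton_low in the frame of reader_glass below -0.095 m and angle between the x axis of barcode and the x axis of reader_glass, either way round below 0.25 rad and contact force between carton_low and reader_stand below 0.1 N and linear speed of carton_low below 0.02 m/s and angular speed of carton_low below 0.2 rad/s and value of joint ejector below 0.008 m and horizontal distance between each of carton_mid, carton_top and dispenser below 0.01 m and z of carton_mid in the frame of dispenser below 0.018 m and z of carton_top in the frame of dispenser below 0.042 m and distance of reader_glass from where it was at the start of the episode below 0.01 m and distance of each of jar_candle, ceramic_tree, lantern from where it was at the start of the episode below 0.02 m); the arm keeps its last pose, push and grip.
It fails at once if the reader was knocked out of its setting (distance of reader_glass from where it was at the start of the episode above 0.015 m).
It fails at once if a second carton left the dispenser (horizontal distance between any of carton_mid, carton_top and dispenser above 0.03 m).
It fails at once if goods on the counter were pushed or knocked over (distance of any of jar_candle, ceramic_tree, lantern from where it was at the start of the episode above 0.03 m or angle between any of jar_candle, ceramic_tree, lantern's own z axis and vertical above 0.5 rad).
It also fails if it takes over 56 s, if anything falls off the work surface, if the arm or the gripper's body presses on something with over 40 N, if the wrist force passes 120 N, or if a joint passes its speed limit or range.

## Working session

There is one attempt and no reset: what is moved stays moved. The work goes in short steps, Python scripts to look and compute and a tool call to move; the robot and the scene stay as the last step left them, time stands still between calls to the robot, and variables do not carry over. Pictures are saved under pics/ and viewed, about 8 in all and at most 12, crops included, and the job is handed in when it is done.

Besides the shell and the picture viewer there is one more tool, called after "Call:" as name(argument=value, ...) on one line, values as JSON. move_arm: Moves the arm, as the interface text tells. Its arguments: {"type":"object","properties":{"commands":{"type":"array"},"jaw":{"type":"number"}},"required":["commands"]}

```bash
mkdir -p pics; ls; cat > h.py <<'E'
import numpy as np, cv2
from plant import get_obs, snapshot, calibration, close_job, ctrl
from scipy.spatial.transform import Rotation as Ro
def toolT(o=None):
    o=o or get_obs(); T=np.eye(4)
    T[:3,:3]=Ro.from_euler('xyz',o['orientation'],degrees=True).as_matrix(); T[:3,3]=o['tool_pos']; return T
def shot(name,save=True):
    o=get_obs(); p,d=snapshot(name); c=calibration(name)
    T=c['T'] if 'T' in c else toolT(o)@np.array(c['tool_from_camera'])
    np.savez(f'{name}.npz',p=p,d=d,T=T,K=c['mtx'],k1=c['k1']); return load(name)
def load(name):
    z=np.load(f'{name}.npz'); return {k:z[k] for k in z}
def slopes(s,uv):
    uv=np.atleast_2d(np.asarray(uv,float)); K=s['K']
    q=np.c_[(uv[:,0]-K[0,2])/K[0,0],(uv[:,1]-K[1,2])/K[1,1]]; x=q.copy()
    for _ in range(20): x=q/(1+s['k1']*(x**2).sum(1,keepdims=True))
    return x
def ray(s,uv):
    x=slopes(s,uv); d=np.c_[x[:,0],-x[:,1],-np.ones(len(x))]@s['T'][:3,:3].T
    return s['T'][:3,3],d
def onz(s,uv,z):
    o,d=ray(s,uv); return o+d*((z-o[2])/d[:,2])[:,None]
def pts(s,uv):
    uv=np.atleast_2d(uv).astype(int); o,d=ray(s,uv); return o+d*s['d'][uv[:,1],uv[:,0]][:,None]
def cloud(s):
    v,u=np.mgrid[:420,:560]; P=pts(s,np.c_[u.ravel(),v.ravel()]).reshape(420,560,3); P[s['d']==0]=np.nan; return P
def save(n,im,f=1): cv2.imwrite(f'pics/{n}.png',cv2.resize(im[...,::-1],None,fx=f,fy=f,interpolation=cv2.INTER_CUBIC))
E
python3 - <<'E'
from h import *
o=get_obs();print(o); print(ctrl.grip_point_offset, [x for x in dir(ctrl) if x[0]!='_'])
a=shot('top');b=shot('side');save('top',a['p'],1.4);save('side',b['p'],1.4)
for n in('top','side'):
    s=load(n);print(n,s['T'].round(3),s['K'],s['k1'])
print(calibration('wrist'))
E
```

```text
pics
{'clock': 0.0, 'joint_pos': array([ 9.21362552e+01,  2.05897350e+01,  6.33478262e-01, -2.13836724e-02,
       -7.01355378e+01, -1.65065561e+01]), 'qvel': array([ 0.07518063,  0.04240608,  0.01267925,  0.12809772, -0.03973829,
        0.05153017]), 'tau': array([-8.07803626e-04, -5.82713842e+01,  2.93068850e+01,  6.99778005e+00,
        7.14774389e-03, -1.51418249e-04]), 'tool_pos': array([0.16741741, 0.65333755, 0.19033571]), 'orientation': array([   4.15595491,   89.90602943, -100.22162812]), 'force': array([0.61736558, 0.26755765, 0.29784395]), 'moment': array([ 0.05124229,  0.00030647, -0.02216376]), 'opening': 0.08786717028044724}
0.0188 ['PlanningError', 'grip_point_offset']
top [[ 1.000e-03  9.810e-01 -1.930e-01  2.190e-01]
 [-1.000e+00 -2.000e-03 -1.600e-02  3.000e-02]
 [-1.600e-02  1.930e-01  9.810e-01  1.441e+00]
 [ 0.000e+00  0.000e+00  0.000e+00  1.000e+00]] [[454.04669839   0.         280.04885495]
 [  0.         454.04669839 205.9488931 ]
 [  0.           0.           1.        ]] -0.035936511924492535
side [[ 0.972  0.166 -0.164  0.309]
 [-0.233  0.636 -0.736 -0.763]
 [-0.018  0.754  0.657  0.81 ]
 [ 0.     0.     0.     1.   ]] [[425.79796645   0.         283.58966006]
 [  0.         425.79796645 209.14758752]
 [  0.           0.           1.        ]] 0.02205038980866482
{'mtx': array([[341.55774724,   0.        , 275.89017487],
       [  0.        , 341.55774724, 213.72201888],
       [  0.        ,   0.        ,   1.        ]]), 'k1': -0.0829748501703465, 'tool_from_camera': array([[ 3.35151550e-04,  2.82471552e-01, -9.59275617e-01,
        -1.93126720e-01],
       [ 3.69192338e-04,  9.59275571e-01,  2.82471668e-01,
         7.58214182e-02],
       [ 9.99999876e-01, -4.48828025e-04,  2.17216361e-04,
         4.80357454e-04],
       [ 0.00000000e+00,  0.00000000e+00,  0.00000000e+00,
         1.00000000e+00]])}
```

View pics/top.png

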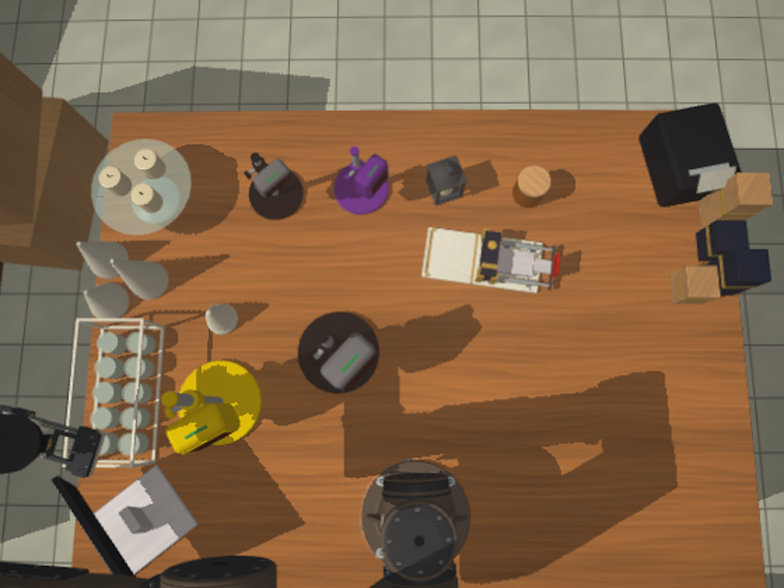

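View pics/side.png

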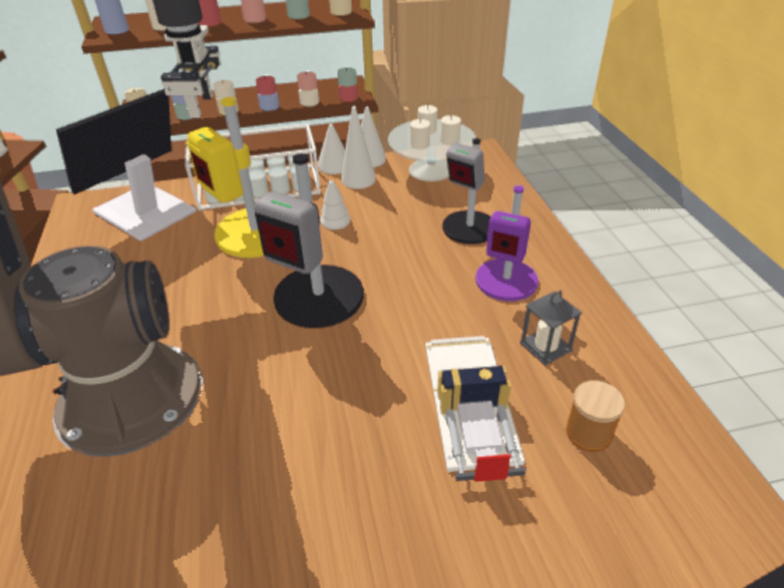

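Candidates for the reader (pixels in the 784-wide top view): small grey/black (272,182), large grey/black (342,355), purple (362,180), yellow (215,410). The target is the smaller grey one at (272,182), which sits at (465,165) in the side view. The dispenser at (490,260) has its red plate at (557,262) and the landing to the left. Next I'll measure these.

```bash
python3 - <<'E'
from h import *
a=load('top');b=load('side');A=cloud(a);B=cloud(b)
save('crop_reader',b['p'][85:185,295:400],5)
def foot(P,p,xr,yr):
    m=(P[...,2]>.004)&(P[...,2]<.02)&(p.max(2)<60)&(P[...,0]>xr[0])&(P[...,0]<xr[1])&(P[...,1]>yr[0])&(P[...,1]<yr[1])
    return m
for nm,u0,u1,v0,v1 in(('small',172,222,105,160),('big',205,280,215,290)):
    m=np.zeros((420,560),np.uint8);m[v0:v1,u0:u1]=((A[...,2]>.004)&(A[...,2]<.03)&(a['p'].max(2)<70))[v0:v1,u0:u1]
    cs,_=cv2.findContours(m,cv2.RETR_EXTERNAL,cv2.CHAIN_APPROX_NONE);c=max(cs,key=cv2.contourArea)
    W=onz(a,c[:,0],.012); print(nm,W.min(0),W.max(0))
    h=A[v0:v1,u0:u1]; print(' zmax',np.nanmax(h[...,2]))
# red plate & jar/lantern
hsv=cv2.cvtColor(a['p'],cv2.COLOR_RGB2HSV)
m=((hsv[...,0]<8)|(hsv[...,0]>172))&(hsv[...,1]>170)&(hsv[...,2]>90)
v,u=np.nonzero(m&(np.mgrid[:420,:560][1]>380)&(np.mgrid[:420,:560][1]<410)); P=A[v,u]; print('red',len(u),np.nanmin(P,0),np.nanmax(P,0))
Q=P[P[:,2]>.068];print(Q.round(4)[:30])
# white base
m=(hsv[...,1]<60)&(hsv[...,2]>150);mm=np.zeros((420,560),np.uint8);mm[160:212,298:350]=m[160:212,298:350]
v,u=np.nonzero(mm);W=onz(a,np.c_[u,v],.012);r=cv2.minAreaRect(W[:,:2].astype(np.float32));print('landing',r,cv2.boxPoints(r),np.nanmedian(A[v,u],0))
# items z>.05
m=((A[...,2]>.04)&(A[...,2]<.4)&(A[...,0]>.4)).astype(np.uint8)
n,l,st,c=cv2.connectedComponentsWithStats(m)
for i in range(1,n):
    if st[i,4]>60:
        P=A[l==i];print(c[i].round(),st[i,4],np.nanmin(P,0).round(3),np.nanmax(P,0).round(3))
E
```

```text
small [0.67072071 0.26855304 0.012     ] [0.78579291 0.39307432 0.012     ]
 zmax 0.2342495702729317
big [0.26427683 0.08443085 0.012     ] [0.44398432 0.26478451 0.012     ]
 zmax 0.3290766558631639
red 72 [ 0.52060865 -0.33917087 -0.00578731] [ 0.58748687 -0.306276    0.08362589]
[[ 0.5642 -0.3126  0.0764]
 [ 0.5637 -0.3152  0.0781]
 [ 0.5617 -0.3132  0.0734]
 [ 0.5608 -0.3153  0.0772]
 [ 0.5578 -0.3122  0.0766]
 [ 0.5579 -0.3154  0.0761]
 [ 0.5566 -0.311   0.0683]
 [ 0.5564 -0.3139  0.069 ]
 [ 0.5544 -0.3149  0.0774]
 [ 0.5509 -0.3114  0.0786]
 [ 0.5511 -0.3147  0.0776]
 [ 0.5479 -0.3083  0.078 ]
 [ 0.5475 -0.311   0.0796]
 [ 0.5497 -0.3164  0.0704]
 [ 0.546  -0.3095  0.0726]
 [ 0.5458 -0.3123  0.0736]
 [ 0.5462 -0.3159  0.0718]
 [ 0.5436 -0.3101  0.0696]
 [ 0.5402 -0.3096  0.0836]
 [ 0.543  -0.3157  0.0718]
 [ 0.539  -0.3084  0.0755]
 [ 0.539  -0.3115  0.0756]
 [ 0.5353 -0.3077  0.0778]
 [ 0.536  -0.3115  0.0749]
 [ 0.5331 -0.3085  0.0739]
 [ 0.5326 -0.3112  0.0756]
 [ 0.53   -0.3085  0.0733]
 [ 0.5295 -0.3111  0.0755]
 [ 0.5269 -0.3084  0.0731]
 [ 0.5267 -0.3112  0.0742]]
landin
[... 259 characters left out ...]
7. 141.] 7259 [ 0.464 -0.746  0.04 ] [ 0.904 -0.537  0.187]
[100. 133.] 3832 [0.607 0.508 0.085] [0.839 0.736 0.169]
[263. 124.] 668 [0.68  0.06  0.102] [0.755 0.154 0.231]
[191. 125.] 601 [0.66  0.261 0.144] [0.744 0.363 0.234]
[319. 125.] 499 [ 0.7   -0.111  0.04 ] [ 0.787 -0.029  0.141]
[380. 131.] 520 [ 0.691 -0.3    0.04 ] [ 0.768 -0.227  0.097]
[349. 181.] 465 [ 0.51  -0.192  0.041] [ 0.626 -0.137  0.087]
[ 86. 190.] 1014 [0.483 0.583 0.04 ] [0.603 0.747 0.203]
[397. 189.] 61 [ 0.521 -0.316  0.041] [ 0.565 -0.306  0.084]
[ 72. 213.] 394 [0.437 0.675 0.04 ] [0.504 0.738 0.125]
[155. 225.] 229 [0.405 0.417 0.04 ] [0.456 0.462 0.114]
[ 80. 229.] 197 [0.4   0.576 0.041] [0.416 0.726 0.133]
```

View pics/crop_reader.png

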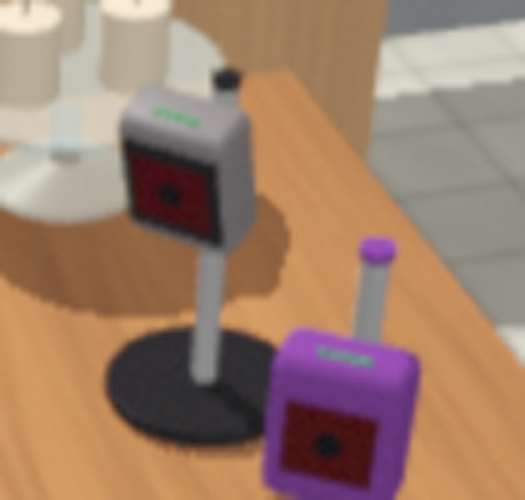

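The crop shows a grey head with a dark-red glass on a foot of about 0.13 m, against 0.18 m for the big one, so this is the reader. The glass centre is at crop (170,193), i.e. side pixel (329,124). Next: its plane.

```bash
python3 - <<'E'
from h import *
b=load('side');a=load('top')
bs=[b['d']]+[snapshot('side')[1] for _ in range(5)]
D=np.stack(bs);D[D==0]=np.nan;b['d']=np.nan_to_num(np.nanmedian(D,0)).astype('f')
B=cloud(b);hsv=cv2.cvtColor(b['p'],cv2.COLOR_RGB2HSV)
R=b['p'].astype(int)
m=np.zeros((420,560),bool);m[108:136,315:345]=True
red=m&(R[...,0]>60)&(R[...,1]<45)&(R[...,2]<45)
v,u=np.nonzero(red);print(len(u),u.min(),u.max(),v.min(),v.max())
hull=cv2.convexHull(np.c_[u,v].astype(np.int32));f=np.zeros((420,560),np.uint8);cv2.fillConvexPoly(f,hull,1)
c=np.array(cv2.minAreaRect(hull)[0]);M=cv2.moments(hull);c2=(M['m10']/M['m00'],M['m01']/M['m00']);print(c,c2)
f=cv2.erode(f,np.ones((2,2)))>0
P=B[f];P=P[~np.isnan(P).any(1)]
for _ in range(4):
    mu=P.mean(0);w,s,vt=np.linalg.svd(P-mu);n=vt[2];r=(P-mu)@n;P=P[abs(r)<2.2*r.std()]
if n[1]>0:n=-n
print('n',n,'std',r.std(),'npts',len(P),'mu',mu,'tiltdown',np.arcsin(-n[2]),'yaw of out',np.degrees(np.arctan2(n[1],n[0])))
o,d=ray(b,[c2]);t=((mu-o)@n)/(d@n);G=o+d*t[:,None];print('glass',G)
# corners
eps=cv2.approxPolyDP(hull,3,True)[:,0];o,d=ray(b,eps);print(eps,(o+d*(((mu-o)@n)/(d@n))[:,None]).round(4))
# foot centre from top: fit ellipse/circle
A=cloud(a)
for s,C,(u0,u1,v0,v1) in((a,A,(172,222,105,160)),(b,B,(310,360,150,178))):
    m=np.zeros((420,560),np.uint8);m[v0:v1,u0:u1]=((C[...,2]>.004)&(C[...,2]<.02)&(s['p'].max(2)<70))[v0:v1,u0:u1]
    cs,_=cv2.findContours(m,cv2.RETR_EXTERNAL,cv2.CHAIN_APPROX_NONE);c=max(cs,key=cv2.contourArea)
    W=onz(s,c[:,0],.012);print('foot circ',cv2.minEnclosingCircle(W[:,:2].astype('f')))
# head top box in top view
v,u=np.nonzero((A[...,2]>.17)&(A[...,0]>.64)&(A[...,1]>.24)&(A[...,1]<.4));Q=A[v,u];print(cv2.minAreaRect(Q[:,:2].astype('f')),Q[:,2].min())
E
```

```text
118 321 335 117 130
[328.12387085 123.0871582 ] (328.3496240601504, 123.17919799498746)
n [-0.72057874 -0.64395436 -0.25707794] std 0.0005586656991021014 npts 121 mu [0.68495872 0.28595055 0.17633753] tiltdown 0.2599972994251206 yaw of out -138.2140278769877
glass [[0.68402211 0.28653584 0.17749669]]
[[335 130]
 [324 127]
 [321 117]
 [334 120]] [[0.7016 0.2743 0.1589]
 [0.6768 0.3029 0.1568]
 [0.6655 0.3013 0.1926]
 [0.6939 0.2679 0.1965]]
foot circ ((0.7304988503456116, 0.32984989881515503), 0.06414176523685455)
foot circ ((0.7258407473564148, 0.3192056715488434), 0.06463886052370071)
((0.7088133692741394, 0.3102935552597046), (0.08148954808712006, 0.07420305907726288), 41.610103607177734) 0.17200005441756439
```

```bash
cat >> h.py <<'E'
def go(target,yawz=None):
    """tool-axes shift (cm) and spin (rad) from measured pose to TCP target; yawz = wanted world yaw (deg) of tool z"""
    T=toolT(); zz=T[:3,2]; y0=np.degrees(np.arctan2(zz[1],zz[0]))
    print('tcp',T[:3,3].round(4),'zyaw %.2f'%y0,'x',T[:3,0].round(4),'shift cm',(T[:3,:3].T@(np.array(target)-T[:3,3])*100).round(2),
      'spin(+x is down => -yaw)', None if yawz is None else round(-np.radians((yawz-y0+180)%360-180),3), 'f',get_obs()['force'].round(1),'t',round(get_obs()['clock'],2))
E
python3 - <<'E'
from h import *
a=load('top');A=cloud(a)
go([0.168,0.654,0.36],81.6); go([0.168,0.654,0.36],-98.4)
print(toolT().round(3))
m=(A[...,2]>.15)&(A[...,0]>.66)&(A[...,1]>.04)&(A[...,1]<.17);Q=A[m];print('purple',cv2.boxPoints(cv2.minAreaRect(Q[:,:2].astype('f'))).round(3))
m=(A[...,2]>.1)&(A[...,0]>.1)&(A[...,0]<.4)&(A[...,1]>.3)&(A[...,1]<.52);Q=A[m];print('yellow',Q.min(0),Q.max(0))
E
```

```text
tcp [0.1675 0.6538 0.191 ] zyaw -104.37 x [-1.e-04 -4.e-04 -1.e+00] shift cm [-16.9    0.04  -0.03] spin(+x is down => -yaw) 3.037 f [-0.2 -0.5  0.3] t 0.35
tcp [0.1675 0.6538 0.191 ] zyaw -104.37 x [-1.e-04 -4.e-04 -1.e+00] shift cm [-16.9    0.04  -0.03] spin(+x is down => -yaw) -0.104 f [-0.2 -0.5  0.3] t 0.35
[[-0.     0.969 -0.248  0.168]
 [-0.    -0.248 -0.969  0.654]
 [-1.     0.     0.     0.191]
 [ 0.     0.     0.     1.   ]]
purple [[0.675 0.098]
 [0.734 0.055]
 [0.779 0.116]
 [0.719 0.16 ]]
yellow [0.14327841 0.3544112  0.10123327] [0.26243408 0.48561987 0.33133682]
```

Call:
move_arm(commands=[[[-4.5,0,0,0],[-4.5,0,0,0],[-4,0,0,0],[-4,0,0,0]]], jaw=0)

```text
clock: 0.75
tool_pos: [0.1676, 0.6536, 0.3633]
orientation: [-169.0, 90.0, 86.7]
force: [-0.4, 0.4, 0.3]
opening: 0.061
```

Call:
move_arm(commands=[[[0,4.6,1.4,0],[0,4.6,1.4,0],[0,4.6,1.4,0],[0,4.6,1.4,0],[0,4.6,1.4,0],[0,4.6,1.4,0],[0,4.6,1.4,0],[0,4.6,1.4,-0.1]]])

```text
clock: 1.55
tool_pos: [0.4976, 0.4528, 0.3615]
orientation: [161.8, 90.0, 63.2]
force: [0.1, 0.1, 0.2]
opening: 0.0016
```

```bash
python3 - <<'E'
from h import *
go([0.56,0.1,0.36],-98.4);go([0.51,-0.20,0.30],-98.4)
E
```

```text
tcp [0.4976 0.4528 0.3615] zyaw -98.59 x [ 2.e-04  4.e-04 -1.e+00] shift cm [ 0.14 11.44 33.95] spin(+x is down => -yaw) -0.003 f [0.1 0.1 0.2] t 1.55
tcp [0.4976 0.4528 0.3615] zyaw -98.59 x [ 2.e-04  4.e-04 -1.e+00] shift cm [ 6.13 10.97 64.36] spin(+x is down => -yaw) -0.003 f [0.1 0.1 0.2] t 1.55
```

Call:
move_arm(commands=[[[0,1,4.6,0],[0,1,4.6,0],[0,1,4.6,0],[0,1,4.6,0],[0,1,4.6,0],[0,1,4.6,0],[0,1,4.6,0]]])

```text
clock: 2.25
tool_pos: [0.5167, 0.1233, 0.3616]
orientation: [131.9, 90.0, 33.3]
force: [0.9, 0.1, -0.2]
opening: 0.0
```

Call:
move_arm(commands=[[[0,0.6,4.6,0],[0,0.6,4.6,0],[0,0.6,4.6,0],[0,0.6,4.6,0],[2,0.6,4.6,0],[2,0.6,4.6,0],[2,0.4,4.6,0],[0,0,0,0]]])

```text
clock: 3.05
tool_pos: [0.5058, -0.2018, 0.2985]
orientation: [-86.4, 89.7, 174.7]
force: [-0.1, 0.8, -1.1]
opening: 0.0005
```

```bash
python3 - <<'E'
from h import *
s=shot('wrist');save('wrist1',s['p'],1.4);go([0.54,-.35,.3],-98.4)
E
```

```text
tcp [ 0.5068 -0.2003  0.3001] zyaw -98.90 x [-3.3e-03  2.0e-04 -1.0e+00] shift cm [-1.000e-02  5.590e+00  1.427e+01] spin(+x is down => -yaw) -0.009 f [-0.3 -0.  -0.2] t 3.1
```

View pics/wrist1.png

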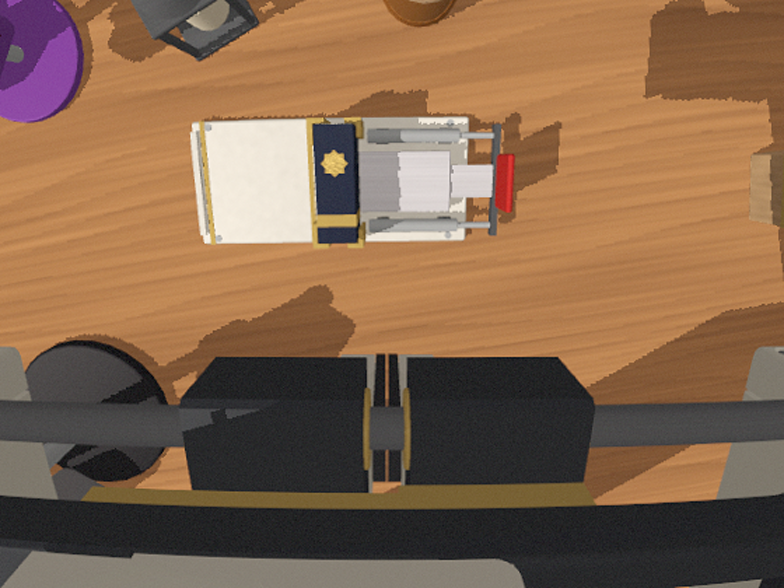

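The wrist view shows the landing at (200-310, 122-240), the carton stack at (335,182) and the red plate at (505,182). Next I'll refine the dispenser frame.

```bash
cat > d.py <<'E'
from h import *
s=load('wrist');hsv=cv2.cvtColor(s['p'],cv2.COLOR_RGB2HSV);C=cloud(s)
m=((hsv[...,1]<50)&(hsv[...,2]>120)&(np.abs(C[...,2]-.012)<.006));m[250:]=0
cs,_=cv2.findContours(cv2.morphologyEx(m.astype(np.uint8),cv2.MORPH_CLOSE,np.ones((9,9))),cv2.RETR_EXTERNAL,cv2.CHAIN_APPROX_NONE)
c=max(cs,key=cv2.contourArea)
W=onz(s,c[:,0],.012)[:,:2].astype('f');r=cv2.minAreaRect(W);print('base',r);print(cv2.boxPoints(r).round(4))
yaw=None
B=cv2.boxPoints(r)
# red plate
m=((hsv[...,0]<8)|(hsv[...,0]>172))&(hsv[...,1]>170)&(hsv[...,2]>80);m[250:]=0
v,u=np.nonzero(m);P=C[v,u];top=P[(P[:,2]>.068)];print('plate',len(P),P.min(0).round(4),P.max(0).round(4))
W=onz(s,np.c_[u,v],.075)[:,:2].astype('f');r=cv2.minAreaRect(W);print('plate@75',r)
print('top pts',np.median(top,0),cv2.minAreaRect(top[:,:2].astype('f')))
# top carton dark blue
m=(hsv[...,0]>105)&(hsv[...,0]<135)&(hsv[...,1]>90)&(C[...,2]>.065);m[250:]=0
v,u=np.nonzero(m);W=onz(s,np.c_[u,v],.078)[:,:2].astype('f');print('carton top',cv2.minAreaRect(W))
E
python3 d.py
```

```text
base ((0.5781967639923096, -0.08172868192195892), (0.12054639309644699, 0.11896201968193054), 81.69091796875)
[[ 0.5106 -0.1328]
 [ 0.6283 -0.15  ]
 [ 0.6458 -0.0307]
 [ 0.5281 -0.0135]]
plate 494 [nan nan nan] [nan nan nan]
plate@75 ((0.5449998378753662, -0.31056466698646545), (0.01485204603523016, 0.04829015955328941), 81.47791290283203)
top pts [ 0.54644243 -0.31463318  0.073845  ] ((0.5441048741340637, -0.3148769736289978), (0.006457984913140535, 0.048863351345062256), 80.93605041503906)
carton top ((0.5660879611968994, -0.16841328144073486), (0.03454948961734772, 0.0974268764257431), 82.10651397705078)
```

```bash
python3 - <<'E'
from h import *
go([0.5371,-.3628,.045],-98.4)
E
```

```text
tcp [ 0.5068 -0.2003  0.3001] zyaw -98.90 x [-3.3e-03  2.0e-04 -1.0e+00] shift cm [25.49  5.59 15.58] spin(+x is down => -yaw) -0.009 f [-0.3 -0.  -0.2] t 3.1
```

Call:
move_arm(commands=[[[0,1.4,4,-0.009],[0,1.4,4,0],[0,1.4,4,0],[2,1.4,3.6,0],[4.5,0,0,0],[4.5,0,0,0],[4.5,0,0,0],[4,0,0,0]]])

```text
clock: 3.9
tool_pos: [0.5417, -0.3593, 0.1054]
orientation: [102.2, 90.0, 4.1]
force: [0.9, -0.9, -0.3]
opening: 0.0007
```

Call:
move_arm(commands=[[[3.5,0,0,0],[2.5,0,0,0],[0,0,0,0],[0,0,0,0]]])

```text
clock: 4.3
tool_pos: [0.5423, -0.36, 0.0477]
orientation: [36.5, 90.0, -61.5]
force: [0.1, 0.2, 0.4]
opening: 0.0005
```

```bash
python3 - <<'E'
from h import *
go([0.5371,-.3628,.045],-98.4)
E
```

```text
tcp [ 0.5423 -0.36    0.0477] zyaw -98.05 x [ 3.e-04 -6.e-04 -1.e+00] shift cm [ 0.27 -0.48  0.35] spin(+x is down => -yaw) 0.006 f [0.1 0.2 0.4] t 4.3
```

Call:
move_arm(commands=[[[0.2,-0.5,-1,0.006],[0,0,-1.5,0],[0,0,-1.5,0],[0,0,-1,0],[0,0,-1,0],[0,0,-1,0],[0,0,-1,0],[0,0,0,0]]])

```text
clock: 5.1
tool_pos: [0.5483, -0.2794, 0.0448]
orientation: [-178.7, 90.0, 82.9]
force: [0.9, 0.0, 0.6]
opening: 0.0008
```

Call:
move_arm(commands=[[[0,0,-0.7,0],[0,0,-0.5,0],[0,0,-0.2,0],[0,0,0,0]]])

```text
clock: 5.5
tool_pos: [0.5501, -0.2665, 0.0448]
orientation: [-70.2, 90.0, -168.7]
force: [0.1, -0.2, -0.0]
opening: 0.0002
```

```bash
python3 - <<'E'
from h import *
go([0.566-.096*.146,-.167-.096*.989,.045],-98.4)
E
```

```text
tcp [ 0.5501 -0.2665  0.0448] zyaw -98.46 x [-1.e-04 -0.e+00 -1.e+00] shift cm [-0.02  0.12 -0.48] spin(+x is down => -yaw) -0.001 f [ 0.1 -0.2 -0. ] t 5.5
```

```bash
python3 - <<'E'
from h import *
s=shot('side');a=shot('top')
w=np.hstack([cv2.resize(s['p'][220:360,270:420],None,fx=2.6,fy=2.6),cv2.resize(a['p'][140:280,290:440],None,fx=2.6,fy=2.6)]);save('push1',w)
E
```

```text
(no output)
```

View pics/push1.png

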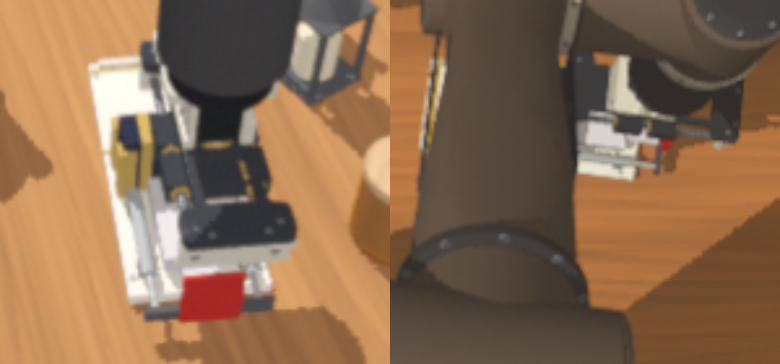

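```bash
python3 - <<'E'
from h import *
s=shot('wrist');save('wrist2',s['p'],1.4);print(get_obs()['joint_pos'].round(1))
b=load('side');C=cloud(b);hsv=cv2.cvtColor(b['p'],cv2.COLOR_RGB2HSV)
m=((hsv[...,0]<8)|(hsv[...,0]>172))&(hsv[...,1]>170)&(hsv[...,2]>80)
m[:300]=0;m[:,:330]=0;m[:,380:]=0
P=C[m];print(len(P),np.nanmin(P,0),np.nanmax(P,0),np.nanmedian(P,0))
E
```

```text
[ -7.6  22.  -18.    0.  -49.9  89.1]
383 [ 0.51919818 -0.32374658 -0.0012267 ] [ 0.56734738 -0.30872662  0.07918842] [ 0.54289502 -0.31874736  0.04743564]
```

View pics/wrist2.png

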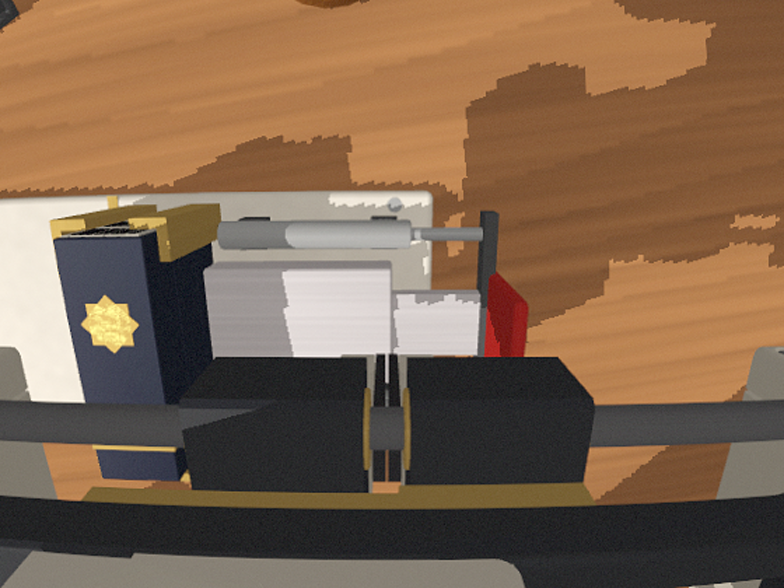

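```bash
python3 - <<'E'
from h import *
s=load('wrist')
def proj(s,P):
    q=(np.linalg.inv(s['T'])@np.r_[P,1])[:3];x=np.array([q[0],-q[1]])/-q[2];x=x*(1+s['k1']*(x@x));return s['K'][:2,:2]@x+s['K'][:2,2],-q[2]
T=toolT()
for dx in(0,-.019,-.05,-.1): print(dx,proj(s,(T@np.r_[dx,0,0,1])[:3]))
C=cloud(s)
for u,v in((277,250),(277,265),(277,290),(277,330),(180,270),(350,270),(400,280),(300,235),(320,220),(362,225),(210,240)): print((u,v),s['d'][v,u],C[v,u].round(3),(np.linalg.inv(T)@np.r_[C[v,u],1])[:3].round(3))
E
```

```text
0 (array([275.38198361, 243.66982603]), np.float64(0.20664755584860772))
-0.019 (array([275.3166082 , 256.26228305]), np.float64(0.18842143434385228))
-0.05 (array([275.17852517, 282.91100095]), np.float64(0.15868407820451452))
-0.1 (array([274.80836541, 354.71361354]), np.float64(0.11072060056042138))
(277, 250) 0.22186156 [ 0.541 -0.266  0.032] [ 0.013 -0.01   0.001]
(277, 265) 0.15620588 [ 0.559 -0.269  0.095] [-0.05   0.009  0.001]
(277, 290) 0.08858374 [ 0.581 -0.272  0.159] [-0.114  0.032  0.001]
(277, 330) 0.12996773 [ 0.546 -0.267  0.126] [-0.081 -0.004  0.001]
(180, 270) 0.08482364 [ 0.591 -0.249  0.161] [-0.116  0.038 -0.024]
(350, 270) 0.08437499 [ 0.585 -0.291  0.161] [-0.116  0.039  0.019]
(400, 280) 0.079815865 [ 0.583 -0.302  0.166] [-0.121  0.038  0.03 ]
(300, 235) 0.22430246 [ 0.547 -0.283  0.027] [ 0.018 -0.001  0.016]
(320, 220) 0.2204523 [ 0.555 -0.297  0.028] [0.017 0.01  0.029]
(362, 225) 0.18074921 [ 0.562 -0.315  0.066] [-0.021  0.019  0.046]
(210, 240) 0.2198658 [ 0.554 -0.225  0.032] [ 0.013 -0.003 -0.042]
```

```bash
python3 - <<'E'
from h import *
s=load('wrist');C=cloud(s);T=toolT();Q=(C-T[:3,3])@T[:3,:3]
for v in range(240,300,6):
    print(v,[tuple((Q[v,u]*1000).round().astype(int)) for u in (262,267,270,274,278,282,286,290)])
save('wr2c',s['p'][235:350,230:330],6)
E
```

```text
240 [(np.int64(14), np.int64(-3), np.int64(-9)), (np.int64(13), np.int64(-2), np.int64(-5)), (np.int64(13), np.int64(-2), np.int64(-3)), (np.int64(12), np.int64(-2), np.int64(-1)), (np.int64(12), np.int64(-2), np.int64(2)), (np.int64(18), np.int64(-4), np.int64(4)), (np.int64(17), np.int64(-4), np.int64(7)), (np.int64(17), np.int64(-4), np.int64(10))]
246 [(np.int64(13), np.int64(-7), np.int64(-9)), (np.int64(13), np.int64(-7), np.int64(-5)), (np.int64(13), np.int64(-7), np.int64(-4)), (np.int64(13), np.int64(-7), np.int64(-1)), (np.int64(12), np.int64(-6), np.int64(2)), (np.int64(18), np.int64(-9), np.int64(4)), (np.int64(18), np.int64(-9), np.int64(7)), (np.int64(18), np.int64(-9), np.int64(10))]
252 [(np.int64(12), np.int64(-11), np.int64(-9)), (np.int64(12), np.int64(-11), np.int64(-5)), (np.int64(-35), np.int64(9), np.int64(-3)), (np.int64(-36), np.int64(10), np.int64(-1)), (np.int64(-35), np.int64(9), np.int64(1)), (np.int64(-36), np.int64(10), np.int64(3)), (np.int64(17), np.int64(-13), np.int64(7)), (np.int64(18), np.int64(-13), np.int64(10))]
258 [(np.int64(-46), np.int64(11
[... 1779 characters left out ...]
.int64(34), np.int64(-3)), (np.int64(-72), np.int64(9), np.int64(-3)), (np.int64(-72), np.int64(9), np.int64(-2)), (np.int64(-72), np.int64(9), np.int64(0)), (np.int64(-72), np.int64(9), np.int64(1)), (np.int64(-72), np.int64(9), np.int64(3)), (np.int64(-75), np.int64(11), np.int64(4)), (np.int64(-118), np.int64(35), np.int64(4))]
294 [(np.int64(-119), np.int64(33), np.int64(-3)), (np.int64(-116), np.int64(32), np.int64(-2)), (np.int64(-115), np.int64(31), np.int64(-1)), (np.int64(-116), np.int64(32), np.int64(0)), (np.int64(-115), np.int64(31), np.int64(1)), (np.int64(-115), np.int64(31), np.int64(2)), (np.int64(-115), np.int64(31), np.int64(3)), (np.int64(-118), np.int64(33), np.int64(4))]
```

View pics/wr2c.png

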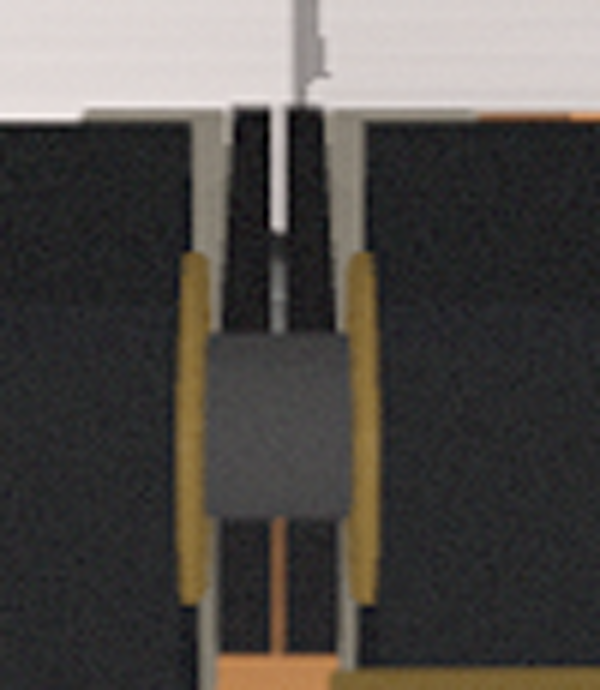

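The wrist close-up explains the missed push. The rendered fingertips end about 34 mm short of the reported TCP, so they passed just over the 75 mm plate. I'll go back and lower further, treating the tip as TCP + 34 mm.

Call:
move_arm(commands=[[[-2.5,0,0,0],[0,0,4,0],[0,0,4,0],[0,0,1.5,0],[2.5,0,0,0],[2,0,0,0],[1.4,0,0,0],[0,0,0,0]]])

```text
clock: 6.45
tool_pos: [0.5345, -0.36, 0.0085]
orientation: [-103.0, 89.8, 158.5]
force: [-0.5, -0.1, 0.3]
opening: 0.0001
```

```bash
python3 - <<'E'
from h import *
go([0.566-.160*.146,-.167-.160*.989,.011],-98.4)
s=shot('wrist');C=cloud(s);T=toolT();Q=(C-T[:3,3])@T[:3,:3]
m=(abs(Q[...,1])<.012)&(abs(Q[...,2])<.012)&(Q[...,0]>-.07);print(np.sort(C[m][:,2]).round(3)[::20], C[...,2][:150].min())
print('finger x',[Q[v,276].round(3).tolist() for v in range(236,262,2)])
hsv=cv2.cvtColor(s['p'],cv2.COLOR_RGB2HSV);m=((hsv[...,0]<8)|(hsv[...,0]>172))&(hsv[...,1]>170)&(hsv[...,2]>80);q=Q[m];print('red in tool',np.nanmin(q,0),np.nanmax(q,0))
E
```

```text
tcp [ 0.5345 -0.36    0.0085] zyaw -98.50 x [-0.0037  0.0015 -1.    ] shift cm [-0.25  0.29 -3.56] spin(+x is down => -yaw) -0.002 f [-0.5 -0.1  0.3] t 6.45
[-0.002 -0.002 -0.001 -0.001 -0.001 -0.001 -0.001 -0.001 -0.001 -0.001
 -0.001 -0.001 -0.001 -0.001 -0.001 -0.001 -0.001 -0.001 -0.001 -0.001
 -0.001 -0.001 -0.001 -0.    -0.    -0.    -0.    -0.    -0.    -0.
 -0.    -0.    -0.    -0.    -0.    -0.    -0.    -0.    -0.    -0.
 -0.    -0.    -0.     0.     0.     0.     0.     0.     0.     0.
  0.     0.     0.     0.     0.     0.     0.     0.     0.001  0.001
  0.001  0.001  0.001  0.001  0.044  0.046  0.047  0.048  0.049  0.049
  0.05   0.05   0.051  0.052  0.053  0.054  0.055  0.056  0.056  0.057
  0.058  0.059  0.06   0.061  0.061  0.061  0.062  0.062  0.063  0.063
  0.063  0.064  0.064  0.065  0.066  0.067  0.068  0.069  0.07   0.072
  0.073  0.074  0.074  0.075  0.076  0.077  0.078  0.079  0.08 ] nan
finger x [[0.012, 0.0, 0.0], [0.012, -0.001, 0.0], [0.01, -0.002, 0.0], [0.012, -0.004, 0.0], [0.01, -0.005, 0.0], [0.01, -0.006, 0.0], [0.011, -0.008, 0.0], [0.01, -0.009, 0.0], [0.01, -0.01, 0.0], [0.01, -0.012, 0.0], [0.009, -0.013, 0.0], [0.011, -0.015, 0.0], [0.01, -0.016, 0.0]]
red in tool [-0.06641757 -0.00261282 -0.04771479] [-0.00762165  0.02773532 -0.04184134]
```

Call:
move_arm(commands=[[[0,0.3,-1.5,0],[0,0,-1.5,0],[0,0,-1,0],[0,0,-1,0],[0,0,0,0]]])

```text
clock: 7.0
tool_pos: [0.5478, -0.3105, 0.0119]
orientation: [75.4, 89.9, -23.0]
force: [1.5, -3.4, -0.0]
opening: 0.0003
```

Call:
move_arm(commands=[[[0,0,-1,0],[0,0,-1,0],[0,0,-1,0],[0,0,-1,0],[0,0,-1,0],[0,0,-0.5,0],[0,0,0,0]]])

```text
clock: 7.7
tool_pos: [0.5553, -0.2588, 0.0119]
orientation: [35.3, 89.8, -63.1]
force: [0.9, -13.1, -0.0]
opening: 0.0006
```

```bash
python3 - <<'E'
from h import *
go([0.566-.082*.146,-.167-.082*.989,.011],-98.4)
s=shot('wrist');C=cloud(s);T=toolT();Q=(C-T[:3,3])@T[:3,:3]
hsv=cv2.cvtColor(s['p'],cv2.COLOR_RGB2HSV);m=((hsv[...,0]<8)|(hsv[...,0]>172))&(hsv[...,1]>170)&(hsv[...,2]>80);m[300:]=0;q=Q[m];print('red in tool',np.nanmin(q,0),np.nanmax(q,0))
E
```

```text
tcp [ 0.5553 -0.2588  0.0119] zyaw -98.39 x [ 0.0014 -0.0028 -1.    ] shift cm [ 0.09 -0.28 -1.04] spin(+x is down => -yaw) 0.0 f [  0.9 -13.1  -0. ] t 7.7
red in tool [-0.0633696  -0.00033974 -0.02214918] [-0.00701199  0.02303821 -0.01704417]
```

Call:
move_arm(commands=[[[0,0,-0.2,0],[0,0,-0.2,0],[0,0,0,0]]])

```text
clock: 8.05
tool_pos: [0.5553, -0.2583, 0.0121]
orientation: [15.4, 89.7, -83.0]
force: [-2.0, -31.6, -3.7]
opening: 0.0002
```

```bash
python3 - <<'E'
from h import *
go([0.566-.082*.146,-.167-.082*.989,.011],-98.4)
s=shot('wrist');save('wr3',s['p'],1.4)
E
```

```text
tcp [ 0.5553 -0.2583  0.0121] zyaw -98.43 x [ 7.0e-04 -5.7e-03 -1.0e+00] shift cm [ 0.11 -0.27 -0.99] spin(+x is down => -yaw) -0.001 f [ -2.  -31.6  -3.7] t 8.05
```

View pics/wr3.png

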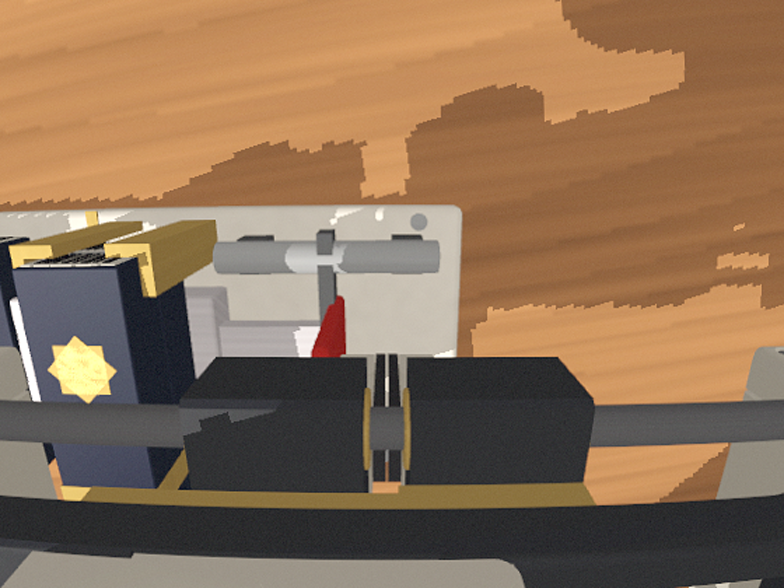

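The plate is at its stop and the bottom carton is out at the far left (10,270). I'll back off now.

Call:
move_arm(commands=[[[0,0,0.5,0],[0,0,1.5,0],[0,0,2.5,0],[0,0,3,0],[0,0,3,0],[0,0,2,0],[-4,0,0,0],[-4.5,0,0,0]]])

```text
clock: 8.9
tool_pos: [0.5345, -0.3767, 0.0945]
orientation: [-110.7, 89.7, 150.7]
force: [1.3, 0.0, 0.5]
opening: 0.0005
```

Call:
move_arm(commands=[[[-4.5,0,0,0],[-4.5,0,0,0],[-4.5,0,0,0],[-3,-0.8,-4,0],[0,-0.8,-4.5,0],[0,-0.8,-4.5,0],[0,-0.8,-4.5,0],[0,0,-4.5,0]]], jaw=5)

```text
clock: 9.7
tool_pos: [0.5361, -0.153, 0.2609]
orientation: [179.1, 89.9, 80.7]
force: [1.3, 0.7, 0.0]
opening: 0.0495
```

Call:
move_arm(commands=[[[0,0,-3,0],[0,0,0,0],[0,0,0,0]]])

```text
clock: 10.0
tool_pos: [0.5416, -0.1245, 0.2606]
orientation: [-147.4, 90.0, 114.3]
force: [0.4, 0.3, 1.0]
opening: 0.0499
```

```bash
cat > e.py <<'E'
from h import *
go([.577,-.091,.1],-98.4)
s=shot('wrist');save('wr4',s['p'],1.4);hsv=cv2.cvtColor(s['p'],cv2.COLOR_RGB2HSV);C=cloud(s)
T=toolT();Q=(C-T[:3,3])@T[:3,:3]
print('opening',get_obs()['opening'])
for v in range(240,300,4): print(v,[(Q[v,u]*1000).round().tolist() for u in (200,215,230,330)][1:2])
m=(hsv[...,0]>105)&(hsv[...,0]<135)&(hsv[...,1]>90)&(C[...,2]>.026)&(C[...,2]<.042);m[260:]=0
n,l,st,c=cv2.connectedComponentsWithStats(m.astype(np.uint8));print(st[1:][st[1:,4]>40])
i=1+np.argmax(st[1:,4]);v,u=np.nonzero(m)
W=onz(s,np.c_[u,v],.034)[:,:2].astype('f');print('low top',cv2.minAreaRect(W),np.median(C[v,u],0))
m=((hsv[...,0]<8)|(hsv[...,0]>172))&(hsv[...,1]>170)&(hsv[...,2]>80);m[250:]=0;print('red',np.nanmedian(C[m],0))
E
python3 e.py
```

```text
tcp [ 0.5416 -0.1245  0.2606] zyaw -98.33 x [-3.e-04  6.e-04 -1.e+00] shift cm [16.06  3.02 -3.82] spin(+x is down => -yaw) 0.001 f [0.4 0.3 1. ] t 10.0
opening 0.05009754909994638
240 [[260.0, -97.0, -87.0]]
244 [[261.0, -103.0, -87.0]]
248 [[261.0, -109.0, -88.0]]
252 [[261.0, -116.0, -88.0]]
256 [[-44.0, 11.0, -29.0]]
260 [[-47.0, 10.0, -29.0]]
264 [[-49.0, 9.0, -29.0]]
268 [[-53.0, 9.0, -28.0]]
272 [[-57.0, 9.0, -27.0]]
276 [[-62.0, 9.0, -26.0]]
280 [[-65.0, 9.0, -26.0]]
284 [[-68.0, 9.0, -25.0]]
288 [[-68.0, 7.0, -25.0]]
292 [[-115.0, 32.0, -16.0]]
296 [[-117.0, 31.0, -16.0]]
[[231 122   6  24  47]
 [246 132  13  19  56]
 [233 161  26  12  72]
 [233 182  26  10 114]]
low top ((0.5771955251693726, -0.0913233608007431), (0.03257317095994949, 0.09736248850822449), 80.96015930175781) [ 0.5707408  -0.09095915  0.03367822]
red [ 0.54580765 -0.31352577  0.05960458]
```

View pics/wr4.png

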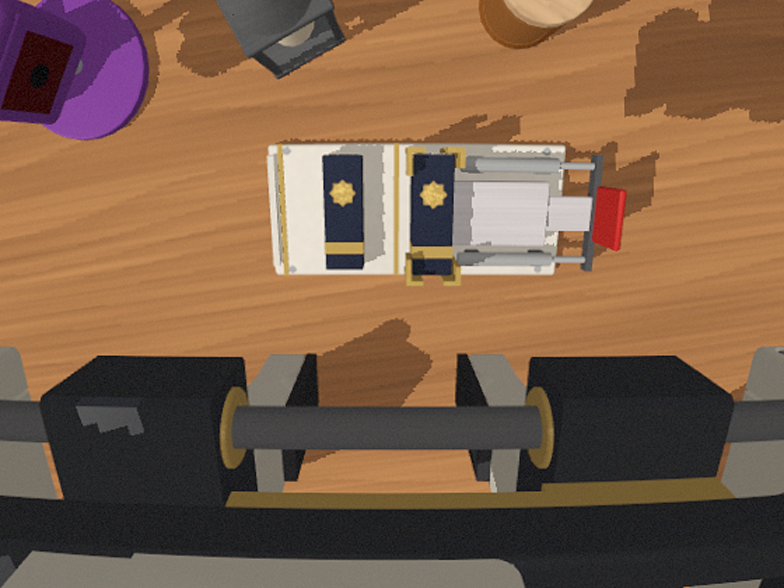

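The carton lies on the landing at (0.577,-0.091), the plate is back and the fingers are open 5 cm. The tool can't tilt and the reader looks down about 0.26 rad, so a level hold would be out of tolerance. I'll set the carton half off the base edge so its rear drops to the counter (about 0.2 rad, barcode end up), then regrip it. First the grasp.

Call:
move_arm(commands=[[[3,1.5,-1.9,0],[4.5,1.5,-1.9,0],[4.5,0,0,0],[4.5,0,0,0],[4,0,0,0],[2.5,0,0,0],[0,0,0,0],[0,0,0,0]]])

```text
clock: 10.85
tool_pos: [0.5769, -0.0936, 0.0317]
orientation: [-48.7, 89.9, -147.2]
force: [0.4, 0.2, 0.5]
opening: 0.0498
```

```bash
python3 - <<'E'
from h import *
go([.577,-.0913,-.017],-98.6)
E
```

```text
tcp [ 0.5769 -0.0936  0.0317] zyaw -98.52 x [-8.e-04 -5.e-04 -1.e+00] shift cm [ 4.87 -0.02 -0.24] spin(+x is down => -yaw) 0.001 f [0.4 0.2 0.5] t 10.85
```

Call:
move_arm(commands=[[[2,0,-0.2,0],[1.5,0,0,0],[1,0,0,0],[0.4,0,0,0],[0,0,0,0]]])

```text
clock: 11.35
tool_pos: [0.5776, -0.0908, -0.017]
orientation: [100.0, 90.0, 1.5]
force: [-0.2, 0.2, 0.8]
opening: 0.0501
```

Call:
move_arm(commands=[[[0,0,0,0],[0,0,0,0],[0,0,0,0],[0,0,0,0]]], jaw=2.5)

```text
clock: 11.75
tool_pos: [0.5776, -0.0906, -0.0169]
orientation: [96.4, 89.9, -2.0]
force: [-1.4, 0.4, 5.2]
opening: 0.0339
```

Call:
move_arm(commands=[[[-1,0,0,0],[-0.4,0,0,0],[0,-2,-0.7,0],[0,-2.5,-0.8,0],[0,-2.5,-0.5,0],[0,0,0,0],[0.7,0,0,0],[0.5,0,0,0]]])

```text
clock: 12.55
tool_pos: [0.5118, -0.0605, -0.0157]
orientation: [109.4, 89.9, 10.9]
force: [-0.2, 0.4, -0.7]
opening: 0.0338
```

Call:
move_arm(commands=[[[0,0,0,0],[0,0,0,0]]])

```text
clock: 12.75
tool_pos: [0.511, -0.0608, -0.0161]
orientation: [-62.2, 89.9, -160.7]
force: [-0.2, 0.8, -0.8]
opening: 0.0336
```

Call:
move_arm(commands=[[[0.1,0,0,0],[0,0,0,0],[0,0,0,0],[0,0,0,0],[0,0,0,0]]], jaw=4.4)

```text
clock: 13.25
tool_pos: [0.5109, -0.0605, -0.0165]
orientation: [111.4, 90.0, 12.9]
force: [0.2, -1.0, -0.0]
opening: 0.0439
```

```bash
cat > f.py <<'E'
from h import *
import sys
go([.577,-.0913,-.017],-98.4)
s=shot('side');save(sys.argv[1],s['p'][190:330,250:400],4)
a=shot('wrist');C=cloud(a);T=toolT();Q=(C-T[:3,3])@T[:3,:3];hsv=cv2.cvtColor(a['p'],cv2.COLOR_RGB2HSV)
m=(hsv[...,0]>105)&(hsv[...,0]<135)&(hsv[...,1]>90)&(abs(Q[...,2])<.012)&(Q[...,1]>.01)&(Q[...,0]<-.0);q=Q[m]
if len(q)>20: p=np.polyfit(q[:,1],-q[:,0],1);print('carton top tilt up rad',np.arctan(p[0]),len(q),'y range',q[:,1].min(),q[:,1].max(),'x',q[:,0].min(),q[:,0].max())
B=cloud(s);h=cv2.cvtColor(s['p'],cv2.COLOR_RGB2HSV);Qs=(B-T[:3,3])@T[:3,:3]
m=(h[...,0]>105)&(h[...,0]<135)&(h[...,1]>90)&(abs(Qs[...,2])<.03)&(abs(Qs[...,1])<.07)&(Qs[...,0]>-.09)
q=Qs[m]
if len(q): print('side carton',len(q),np.nanmin(q,0).round(3),np.nanmax(q,0).round(3))
E
python3 f.py s5
```

```text
tcp [ 0.5109 -0.0605 -0.0165] zyaw -98.47 x [ 2.e-04  1.e-04 -1.e+00] shift cm [0.05 6.99 2.07] spin(+x is down => -yaw) -0.001 f [ 0.2 -1.  -0. ] t 13.25
carton top tilt up rad 0.07668754365090966 1672 y range 0.010078322365311093 0.04826964492095292 x -0.1423908101464009 -0.03999665729783647
side carton 1 [-0.033 -0.045  0.021] [-0.033 -0.045  0.021]
```

View pics/s5.png

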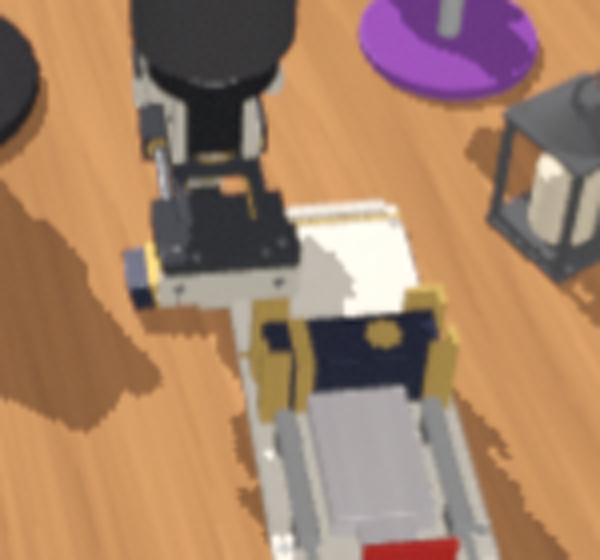

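```bash
cat > g.py <<'E'
from h import *
a=shot('wrist');C=cloud(a);T=toolT();Q=(C-T[:3,3])@T[:3,:3]
m=(abs(Q[...,2])<.012)&(Q[...,1]>.008)&(Q[...,0]<-.02)&(Q[...,0]>-.075);m[262:]=0
v,u=np.nonzero(m);q=Q[m]
for k in range(5):
    A=np.c_[q[:,1],q[:,2],np.ones(len(q))];c,*_=np.linalg.lstsq(A,-q[:,0],rcond=None);r=-q[:,0]-A@c;q=q[abs(r)<max(.001,2*r.std())]
print('tilt up',np.arctan(c[0]),'roll',np.arctan(c[1]),'n',len(q),'std',r.std(),'y',q[:,1].min(),q[:,1].max(),'x0 top',-c[2])
yb=np.arange(.008,.07,.006)
for y in yb:
    k=abs(Q[m][:,1]-y)<.003
    if k.sum(): print(round(y,3),np.median(Q[m][k][:,0]).round(4),k.sum())
E
python3 g.py
```

```text
tilt up -0.30058406617301736 roll -8.28309332179726e-05 n 13068 std 0.006741862914272885 y 0.011235162980068754 0.12561380746656967 x0 top -0.058995846535799076
0.014 -0.0518 556
0.02 -0.0528 636
0.026 -0.0539 670
0.032 -0.055 712
0.038 -0.0563 758
0.044 -0.0561 1073
0.05 -0.029 1028
0.056 -0.0282 607
0.062 -0.0282 640
0.068 -0.0283 661
```

The carton now rests tilted by about 0.19 rad, barcode end up. Regrip and lift.

Call:
move_arm(commands=[[[0.2,0,0,0],[0,0,0,0]]])

```text
clock: 13.6
tool_pos: [0.5107, -0.0606, -0.0188]
orientation: [-75.1, 90.0, -173.5]
force: [-1.0, -0.6, -0.3]
opening: 0.0438
```

Call:
move_arm(commands=[[[0,0,0,0],[0,0,0,0],[0,0,0,0],[0,0,0,0]]], jaw=2.5)

```text
clock: 14.0
tool_pos: [0.5108, -0.0606, -0.0186]
orientation: [-85.0, 90.0, 176.5]
force: [-0.4, -0.1, -0.8]
opening: 0.034
```

Call:
move_arm(commands=[[[-1,0,0,0],[-2,0,0,0],[-3,0,0,0],[-4,0,0,0],[-4,0,0,0],[-3,0,0,0],[0,0,0,0],[0,0,0,0]]])

```text
clock: 14.8
tool_pos: [0.5109, -0.0604, 0.1524]
orientation: [121.9, 89.9, 23.5]
force: [-0.5, 0.5, -0.9]
opening: 0.0337
```

```bash
python3 g.py; python3 - <<'E'
from h import *
a=shot('top');A=cloud(a);go([.56,.0,.15],-48.2);print(get_obs()['joint_pos'].round(1))
P=A.reshape(-1,3);P=P[P[:,2]>.3]
for x in np.arange(0,.6,.05):
    k=(abs(P[:,0]-x)<.01)&(abs(P[:,1])<.3)
    if k.sum()>3:
        q=P[k];print(round(x,2),'y',q[:,1].min().round(2),q[:,1].max().round(2),'z',np.percentile(q[:,2],[1,50,99]).round(2))
b=shot('side');B=cloud(b).reshape(-1,3)
for x in np.arange(0.1,.6,.05):
    k=(abs(B[:,0]-x)<.01)&(abs(B[:,1])<.4)&(B[:,2]>.12)
    if k.sum(): print('side',round(x,2),np.percentile(B[k][:,2],[1,5,50,99]).round(2),B[k][:,1].min().round(2),B[k][:,1].max().round(2))
save('s6',b['p'],1.3)
E
```

```text
tilt up 0.18485936825762972 roll -0.0006429833336011637 n 3722 std 0.0005731188438340847 y 0.012859385353680997 0.046200085748125584 x0 top -0.052165854448548016
0.014 -0.055 419
0.02 -0.0559 646
0.026 -0.057 686
0.032 -0.0582 728
0.038 -0.0594 759
0.044 -0.0598 1045
0.05 -0.0483 581
tcp [ 0.5099 -0.0606  0.1506] zyaw -98.48 x [-0.0015  0.     -1.    ] shift cm [ 0.06  4.06 -6.74] spin(+x is down => -yaw) -0.878 f [ 1.1  0.2 -0.4] t 14.9
[ 15.1   7.2 -22.8  -0.  -60.1  66.4]
0.05 y 0.13 0.19 z [0.31 0.4  0.53]
0.1 y -0.05 0.18 z [0.7  0.84 0.85]
0.15 y -0.03 0.1 z [0.76 0.81 0.82]
0.2 y -0.0 0.11 z [0.73 0.78 0.79]
0.25 y 0.01 0.13 z [0.69 0.75 0.76]
0.3 y 0.02 0.14 z [0.64 0.72 0.73]
0.35 y 0.04 0.18 z [0.32 0.68 0.7 ]
0.4 y 0.06 0.18 z [0.57 0.65 0.66]
0.45 y -0.05 0.19 z [0.56 0.61 0.63]
0.5 y -0.14 0.18 z [0.35 0.61 0.63]
0.55 y -0.1 -0.01 z [0.62 0.63 0.63]
side 0.15 [0.16 0.16 0.19 0.2 ] 0.4 0.4
side 0.2 [0.14 0.15 0.22 0.27] 0.35 0.4
side 0.3 [0.14 0.15 0.23 0.26] 0.09 0.17
side 0.35 [0.14 0.16 0.26 0.6 ] 0.05 0.19
side 0.4 [0.56 0.56 0.58 0.59] 0.06 0.09
side 0.45 [0.18 0.28 0.57 0.6 ] -0.15 0.06
side 0.5 [0.19 0.27 0.47 0.62] -0.16 0.04
side 0.55 [0.26 0.27 0.52 0.62] -0.1 -0.02
```

View pics/s6.png

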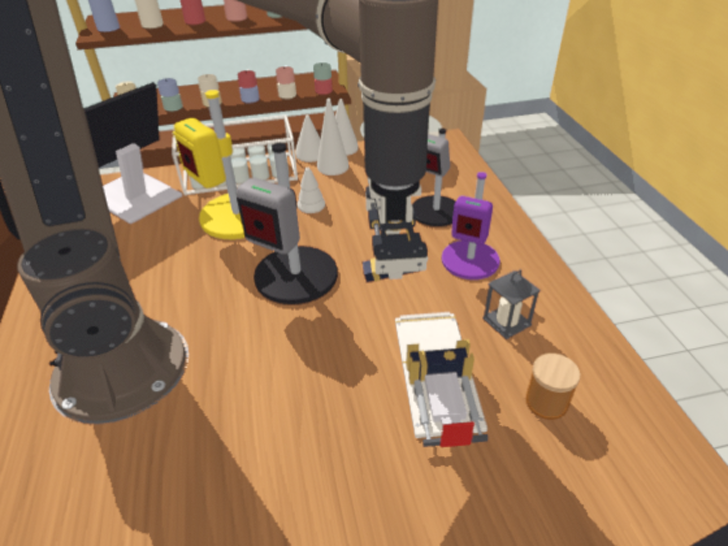

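The carton is held with a 0.185 rad tilt, the forearm clears the big reader (above 0.5 m) and the target reader stands beyond. Next I'll carry it to a clear spot and spin.

Call:
move_arm(commands=[[[0,2,-3.4,0],[0,2,-3.4,0],[0,0,0,-0.146],[0,0,0,-0.146],[0,0,0,-0.146],[0,0,0,-0.146],[0,0,0,-0.146],[0,0,0,-0.148]]])

```text
clock: 15.75
tool_pos: [0.5596, 0.0006, 0.1498]
orientation: [-114.2, 89.8, -162.1]
force: [0.4, 0.1, -1.0]
opening: 0.0334
```

Call:
move_arm(commands=[[[0,0,0,0],[0,0,0,0]]])

```text
clock: 15.95
tool_pos: [0.5599, 0.0007, 0.1504]
orientation: [-114.9, 89.9, -163.3]
force: [-0.6, 0.3, -1.1]
opening: 0.0339
```

```bash
python3 - <<'E'
from h import *
go([.544,.161,.107],-48.2);go([.5895,.202,.107],-48.2)
E
```

```text
tcp [0.5599 0.0007 0.1504] zyaw -48.42 x [-1.7e-03 -5.0e-04 -1.0e+00] shift cm [  4.34   9.45 -13.05] spin(+x is down => -yaw) -0.004 f [-0.6  0.3 -1.1] t 15.95
tcp [0.5599 0.0007 0.1504] zyaw -48.42 x [-1.7e-03 -5.0e-04 -1.0e+00] shift cm [  4.33  15.58 -13.09] spin(+x is down => -yaw) -0.004 f [-0.6  0.3 -1.1] t 15.95
```

Call:
move_arm(commands=[[[0,2.4,-3.3,-0.004],[0,2.4,-3.3,0],[0,2.4,-3.3,0],[1,2.3,-3.2,0],[2,0,0,0],[1.3,0,0,0],[0,0,0,0],[0,0,0,0]]])

```text
clock: 16.75
tool_pos: [0.5434, 0.1609, 0.1084]
orientation: [-74.8, 89.9, -122.8]
force: [-0.1, -0.2, -1.1]
opening: 0.0335
```

```bash
python3 - <<'E'
from h import *
go([.5895,.202,.107],-48.2)
s=shot('wrist');C=cloud(s);T=toolT();Q=(C-T[:3,3])@T[:3,:3];R=s['p'].astype(int)
save('wr7',s['p'],1.4)
# head points: grey/dark front face of reader
m=(R[...,0]>60)&(R[...,1]<50)&(R[...,2]<50)&(C[...,2]>.12)&(C[...,1]>.24);print('red px',m.sum())
if m.sum(): v,u=np.nonzero(m);print(u.min(),u.max(),v.min(),v.max(),np.nanmean(C[m],0))
E
python3 g.py
```

```text
tcp [0.5434 0.1609 0.1084] zyaw -48.04 x [-5.e-04 -8.e-04 -1.e+00] shift cm [0.13 6.17 0.02] spin(+x is down => -yaw) 0.003 f [-0.1 -0.2 -1.1] t 16.75
red px 0
tilt up 0.18085529135204378 roll -0.0013149086593481542 n 3723 std 0.0005817349903246418 y 0.011980823107665298 0.04542782773160379 x0 top -0.050893580280565204
0.014 -0.0535 508
0.02 -0.0545 656
0.026 -0.0556 693
0.032 -0.0568 741
0.038 -0.058 779
0.044 -0.0574 1136
0.05 -0.0443 364
```

View pics/wr7.png

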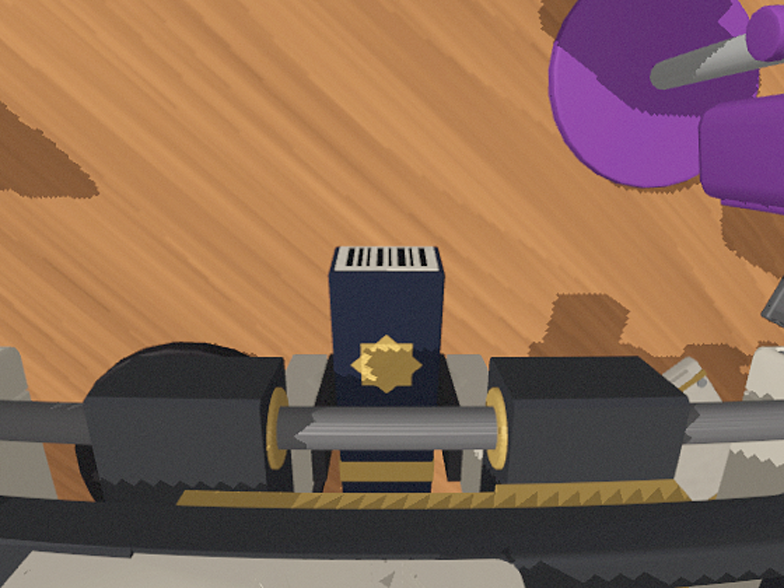

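```bash
cat > k.py <<'E'
from h import *
s=shot('wrist');C=cloud(s);h=cv2.cvtColor(s['p'],cv2.COLOR_RGB2HSV);T=toolT();Q=(C-T[:3,3])@T[:3,:3]
m=(h[...,1]<60)&(abs(Q[...,2])<.02)&(Q[...,1]>.035)&(Q[...,1]<.07)&(Q[...,0]>-.07)&(Q[...,0]<-.02)
b=(C[m].min(0)+C[m].max(0))/2;q=(Q[m].min(0)+Q[m].max(0))/2;b=T[:3,:3]@q+T[:3,3];print('barcode world',b,'tool',q,m.sum())
G=np.array([.684,.2865,.1775]);n=np.array([-.7206,-.644,-.257]);X=-n;Y=np.cross([0,0,1],X);Y/=np.linalg.norm(Y);Z=np.cross(X,Y)
d=b-G;print('in glass frame x,y,z',(d@X).round(4),(d@Y).round(4),(d@Z).round(4))
print('move tool cm',(T[:3,:3].T@(G+.08*n-b)*100).round(2)); print('clock',get_obs()['clock'],'zyaw',np.degrees(np.arctan2(T[1,2],T[0,2])))
E
python3 k.py
```

```text
barcode world [0.57538838 0.1895049  0.15878418] tool [-4.94197003e-02  4.22387574e-02  4.56745173e-05] 1163
in glass frame x,y,z -0.1455 0.0001 0.0193
move tool cm [0.19 6.83 0.03]
clock 16.9 zyaw -48.022606117387134
```

Call:
move_arm(commands=[[[0.2,1.8,0,0],[0,1.8,0,0],[0,1.5,0,0],[0,0.8,0,0],[0,0.4,0,0],[0,0.1,0,0],[0,0,0,0],[0,0,0,0]]])

```text
clock: 17.7
tool_pos: [0.5905, 0.2043, 0.1066]
orientation: [-160.0, 90.0, 152.0]
force: [0.3, -0.2, -0.5]
opening: 0.0336
```

```bash
python3 k.py; python3 - <<'E'
from h import *
b=shot('side');a=shot('top')
w=np.hstack([cv2.resize(b['p'][60:200,240:390],None,fx=2.6,fy=2.6),cv2.resize(a['p'][80:220,150:300],None,fx=2.6,fy=2.6)]);save('fin',w)
# reader & goods check
A=cloud(a);m=((A[...,2]>.04)&(A[...,2]<.4)&(A[...,0]>.4)).astype(np.uint8)
n,l,st,c=cv2.connectedComponentsWithStats(m)
for i in range(1,n):
    if st[i,4]>60: P=A[l==i];print(c[i].round(),st[i,4],np.nanmin(P,0).round(3),np.nanmax(P,0).round(3))
E
```

```text
barcode world [0.62173553 0.23257215 0.15616548] tool [-4.96263390e-02  4.21141903e-02 -5.72686396e-05] 1164
in glass frame x,y,z -0.0851 0.0013 0.0005
move tool cm [-0.08  0.5   0.13]
clock 17.75 zyaw -47.94271416439898
[507. 141.] 7265 [ 0.464 -0.745  0.04 ] [ 0.902 -0.537  0.187]
[ 99. 131.] 3552 [0.607 0.509 0.082] [0.837 0.735 0.169]
[263. 124.] 664 [0.68  0.06  0.102] [0.756 0.154 0.233]
[319. 125.] 499 [ 0.701 -0.11   0.041] [ 0.787 -0.029  0.136]
[380. 131.] 523 [ 0.692 -0.3    0.04 ] [ 0.765 -0.228  0.097]
[225. 161.] 1759 [0.501 0.11  0.127] [0.679 0.298 0.4  ]
[349. 182.] 436 [ 0.51  -0.192  0.04 ] [ 0.624 -0.137  0.076]
[ 83. 189.] 900 [0.484 0.589 0.04 ] [0.602 0.745 0.202]
[397. 189.] 65 [ 0.521 -0.317  0.04 ] [ 0.565 -0.306  0.081]
[ 72. 213.] 388 [0.436 0.674 0.04 ] [0.504 0.738 0.13 ]
[ 80. 229.] 194 [0.403 0.577 0.042] [0.415 0.726 0.132]
```

Call:
move_arm(commands=[[[0,0,0,0],[0,0,0,0],[0,0,0,0],[0,0,0,0]]])

```text
clock: 18.25
tool_pos: [0.5908, 0.2047, 0.1064]
orientation: [91.7, 90.0, 43.8]
force: [0.4, -0.1, -0.5]
opening: 0.0339
```

```bash
python3 g.py | head -1; python3 k.py; python3 -c "
from h import *
print(get_obs()['qvel'].round(2),close_job())"
```

```text
tilt up 0.18184703034510763 roll 0.00029840178671777405 n 3725 std 0.0005897627968021893 y 0.012100687937254835 0.04556308284681886 x0 top -0.05113103844818946
barcode world [0.62202022 0.2328686  0.15576525] tool [-4.93950858e-02  4.20891683e-02 -7.42085174e-05] 1173
in glass frame x,y,z -0.0848 0.0013 0.0001
move tool cm [-0.12  0.46  0.13]
clock 18.35 zyaw -47.93315951917236
the job is handed in; nothing more can be done
[ 0.13  0.04  0.03 -0.01 -0.01  0.04] None
```

The job is handed in at 18.35 s. `close_job` gives no verdict, so the result below rests on my own measurements.

**What I did**
- I pushed the plate to its hard stop at about 32 N and let it spring back. The bottom carton was out on the landing.
- The arm can't tilt its tool. I tipped the carton over the base edge, regripped it with the barcode end up, and carried it to the small grey reader.

**Last checks**
- **Barcode position:** about 85 mm before the glass and within about 1–2 mm of its centre.
- **Carton angle:** tilted up 0.18 rad, while the glass looks down about 0.26 rad, so about 0.08 rad off square.
- **Grip:** the carton is still held (opening 34 mm) and the joints are near zero speed.
- **Lantern, jar and ejector:** these read at their starting positions from the top camera.
- **Dispenser stack:** nothing showed out of place from above; I didn't measure the two remaining cartons one by one.

**What failed, disagreed or wasn't checked**
- **First push missed:** it passed over the plate because the real fingertips end about 34 mm short of the reported TCP. I corrected for that from then on.
- **Barcode distance:** two readings of the barcode's place in the grip differ by about 7 mm, so the true distance to the glass is 77–85 mm. Both are within limits.
- **Last picture:** the viewer's limit was used up, so the final check was by numbers only. It did not cover the reader's position or the ceramic tree, which had no separate reading in the last top view. Nothing felt like a contact near either one.

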